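Pack the engraved paperweights in the transit case

TASK

Pack the finished glass paperweights for dispatch: pinch the two catch buttons on the transit case's lid together to free it, lift it off and lay it flat on the bench, right way up and clear of the case, then stand every paperweight upright in a foam pocket of its own, gripping the glass only lightly and setting it down gently, never dropping it. When all are in, clip the lid back on so that it lies flat and both catches have sprung out fully, and leave the jar, the uncut blank and the brush alone.

Things in the scene. Friction and masses are not known exactly. Their poses are not given: they have to be found in the camera images.
- case_rim (a point): the transit case: open grey tray fixed on the bench, 286 (x) by 130 (y) mm, 74 mm tall, walls 8 mm; black foam floor with 4 pockets in a row along x; a slot 32 mm wide in the middle of each long wall takes a catch of the lid. This point: centre of its mouth, level with the wall tops, 74 mm above the bench; z up
- pocket1 (a point): pocket 1 of 4 in the foam, 56 by 56 mm, 15 mm deep, -106 mm from the case's middle along its x. This point: middle of the pocket's floor, 6 mm above the bench, 68 mm below the rim; axes as the case's. Above the foam the case is open: 34 mm of room from a standing paperweight to either long wall (y)
- pocket2 (a point): pocket 2 of 4 in the foam, 56 by 56 mm, 15 mm deep, -44 mm from the case's middle along its x. This point: middle of the pocket's floor, 6 mm above the bench, 68 mm below the rim; axes as the case's. Above the foam the case is open: 34 mm of room from a standing paperweight to either long wall (y)
- pocket3 (a point): pocket 3 of 4 in the foam, 56 by 56 mm, 15 mm deep, 44 mm from the case's middle along its x. This point: middle of the pocket's floor, 6 mm above the bench, 68 mm below the rim; axes as the case's. Above the foam the case is open: 34 mm of room from a standing paperweight to either long wall (y)
- pocket4 (a point): pocket 4 of 4 in the foam, 56 by 56 mm, 15 mm deep, 106 mm from the case's middle along its x. This point: middle of the pocket's floor, 6 mm above the bench, 68 mm below the rim; axes as the case's. Above the foam the case is open: 34 mm of room from a standing paperweight to either long wall (y)
- lid_grip (a point): the case's lid: grey plate 290 (x) by 138 (y) by 5 mm, 0.36 kg; two black catch buttons stand on its middle, on the y sides of a grey block 36 by 24 mm. This point: midway between the buttons, 28 mm above the plate's underside; z up. Seated on the case: 28 mm above case_rim, lined up with it, either way round. Lying on the bench on its pegs: 50 mm above the bench
- lid_under (a point): middle of the plate's underside, 28 mm below lid_grip, same axes. Four rounded pegs 22 mm long under the corners guide the lid into the case's mouth with 2.5 mm (y) and 5 mm (x) of play a side. Under the plate each button carries a catch tongue, 24 mm wide, 20 mm deep, that springs out sideways into the slot of the case wall
- catch_a (a joint): travel of the button and tongue on the lid's +y side, m: 0 = out (tongue reaches 5.5 mm into its slot), 0.009 = fully in. Spring: 2 N at 0, 6 N fully in. The lid comes off only while both are pinched fully in, and can be lifted and carried by that pinch; it goes on by lowering it pinched and letting go
- catch_b (a joint): the same for the button on the lid's -y side
- catch_a_face (a point): middle of the outer face of the +y button. The face is 26 mm wide (x) and stands from 10 to 44 mm above the plate's underside; it is 31 mm from the lid's middle when out, 22 mm when in, so a pinch across both buttons closes from 62 to 44 mm. Axes as the lid's
- catch_b_face (a point): the same for the -y button
- weight1_mid (a point): finished paperweight, may be absent (2 to 4 are there): solid glass cylinder, 46 mm across, straight-sided up to 50 mm, low dome, 60 mm tall, 240 g, standing upright. This point: its centre, 30 mm above its underside; z along its axis. Round: grasp it across any way. It chips if the fingers' forces on it add up to over 80 N (40 N from each of two), if it meets the case with over 45 N, or if let go over 24 mm above its place
- weight2_mid (a point): finished paperweight, may be absent (2 to 4 are there): solid glass cylinder, 46 mm across, straight-sided up to 50 mm, low dome, 60 mm tall, 240 g, standing upright. This point: its centre, 30 mm above its underside; z along its axis. Round: grasp it across any way. It chips if the fingers' forces on it add up to over 80 N (40 N from each of two), if it meets the case with over 45 N, or if let go over 24 mm above its place
- weight3_mid (a point): finished paperweight, may be absent (2 to 4 are there): solid glass cylinder, 46 mm across, straight-sided up to 50 mm, low dome, 60 mm tall, 240 g, standing upright. This point: its centre, 30 mm above its underside; z along its axis. Round: grasp it across any way. It chips if the fingers' forces on it add up to over 80 N (40 N from each of two), if it meets the case with over 45 N, or if let go over 24 mm above its place
- weight4_mid (a point): finished paperweight, may be absent (2 to 4 are there): solid glass cylinder, 46 mm across, straight-sided up to 50 mm, low dome, 60 mm tall, 240 g, standing upright. This point: its centre, 30 mm above its underside; z along its axis. Round: grasp it across any way. It chips if the fingers' forces on it add up to over 80 N (40 N from each of two), if it meets the case with over 45 N, or if let go over 24 mm above its place
- mat: grey felt mat, 190 (x) by 220 (y) by 3 mm, fixed on the bench, on which the paperweights wait; origin at the centre of its underside
- jar: bystander: jar of abrasive, 64 mm across, 85 mm tall; origin at its underside
- blank: bystander: uncut square glass blank, 60 by 60 by 55 mm; origin at its underside
- brush: bystander: bench brush 160 mm long, lying; origin at its underside

How it is judged (in metres and radians):
On the way, in this order (a step that is already met when the one before it is completed fails the run):
1. the lid has been unclipped and lies flat on the bench, clear of the case, let go (height (world z) of lid_grip below 0.056 m and angle between lid_grip's own z axis and vertical below 0.06 rad and horizontal distance between lid_grip and case_rim above 0.12 m and contact force between the fingers and lid below 0.5 N), for 0.2 s.
2. every paperweight present stands upright in a pocket, let go, while the lid is off ((horizontal distance between weight1_mid and pocket1 below 0.012 m or horizontal distance between weight1_mid and pocket2 below 0.012 m or horizontal distance between weight1_mid and pocket3 below 0.012 m or horizontal distance between weight1_mid and pocket4 below 0.012 m) and z of each of weight1_mid, weight2_mid, weight3_mid, weight4_mid in the frame of case_rim below -0.033 m and angle between each of weight1_mid, weight2_mid, weight3_mid, weight4_mid's own z axis and vertical below 0.12 rad and contact force between the fingers and weight1 below 0.5 N and (horizontal distance between weight2_mid and pocket1 below 0.012 m or horizontal distance between weight2_mid and pocket2 below 0.012 m or horizontal distance between weight2_mid and pocket3 below 0.012 m or horizontal distance between weight2_mid and pocket4 below 0.012 m) and contact force between the fingers and weight2 below 0.5 N and (horizontal distance between weight3_mid and pocket1 below 0.012 m or horizontal distance between weight3_mid and pocket2 below 0.012 m or horizontal distance between weight3_mid and pocket3 below 0.012 m or horizontal distance between weight3_mid and pocket4 below 0.012 m) and contact force between the fingers and weight3 below 0.5 N and (horizontal distance between weight4_mid and pocket1 below 0.012 m or horizontal distance between weight4_mid and pocket2 below 0.012 m or horizontal distance between weight4_mid and pocket3 below 0.012 m or horizontal distance between weight4_mid and pocket4 below 0.012 m) and contact force between the fingers and weight4 below 0.5 N and horizontal distance between lid_grip and case_rim above 0.09 m), for 0.2 s.
At the end, for the whole second after the job is handed in: every paperweight present stands upright (within 0.12 rad) on the floor of a pocket (within 12 mm of its middle); the lid lies flat on the case walls (within 2.5 mm of its seat, 9 mm and 0.06 rad of the case's middle and direction), both catches out (under 2 mm), everything at rest and let go (horizontal distance between lid_grip and case_rim below 0.009 m and z of lid_grip in the frame of case_rim between 0.025 and 0.0305 m and angle between the x axis of lid_grip and the x axis of case_rim, either way round below 0.06 rad and value of joint each of catch_a, catch_b below 0.002 m and (horizontal distance between weight1_mid and pocket1 below 0.012 m or horizontal distance between weight1_mid and pocket2 below 0.012 m or horizontal distance between weight1_mid and pocket3 below 0.012 m or horizontal distance between weight1_mid and pocket4 below 0.012 m) and z of each of weight1_mid, weight2_mid, weight3_mid, weight4_mid in the frame of case_rim below -0.033 m and angle between each of weight1_mid, weight2_mid, weight3_mid, weight4_mid's own z axis and vertical below 0.12 rad and contact force between the fingers and weight1 below 0.5 N and (horizontal distance between weight2_mid and pocket1 below 0.012 m or horizontal distance between weight2_mid and pocket2 below 0.012 m or horizontal distance between weight2_mid and pocket3 below 0.012 m or horizontal distance between weight2_mid and pocket4 below 0.012 m) and contact force between the fingers and weight2 below 0.5 N and (horizontal distance between weight3_mid and pocket1 below 0.012 m or horizontal distance between weight3_mid and pocket2 below 0.012 m or horizontal distance between weight3_mid and pocket3 below 0.012 m or horizontal distance between weight3_mid and pocket4 below 0.012 m) and contact force between the fingers and weight3 below 0.5 N and (horizontal distance between weight4_mid and pocket1 below 0.012 m or horizontal distance between weight4_mid and pocket2 below 0.012 m or horizontal distance between weight4_mid and pocket3 below 0.012 m or horizontal distance between weight4_mid and pocket4 below 0.012 m) and contact force between the fingers and weight4 below 0.5 N and linear speed of lid below 0.02 m/s); the robot touches nothing.
It fails at once if a paperweight let go in the air, its underside more than about 24 mm above where it would stand in a pocket ((z of weight1_mid in the frame of case_rim above -0.014 m and contact force between the fingers and weight1 below 0.2 N) or (z of weight2_mid in the frame of case_rim above -0.014 m and contact force between the fingers and weight2 below 0.2 N) or (z of weight3_mid in the frame of case_rim above -0.014 m and contact force between the fingers and weight3 below 0.2 N) or (z of weight4_mid in the frame of case_rim above -0.014 m and contact force between the fingers and weight4 below 0.2 N)).
It fails at once if a paperweight banged on the case (over 45 N) (contact force between any of weight1, weight2, weight3, weight4 and case above 45 N).
It fails at once if a paperweight gripped or pressed by the fingers with more than 80 N in all (contact force between the fingers and weight1 above 80 N or contact force between the fingers and weight2 above 80 N or contact force between the fingers and weight3 above 80 N or contact force between the fingers and weight4 above 80 N).
It fails at once if the jar, blank or brush moved by more than 30 mm (distance of any of jar, blank, brush from where it was at the start of the episode above 0.03 m).
Of weight1, weight2, weight3, weight4 only 2 to 4 are there at a start; the rules pass over those that are not, and their reading is None.
At some moment in a run one of weight1, weight2, weight3, weight4 may be knocked a few centimetres aside while the robot is not near it.
It also fails if it takes over 210 s, if anything falls off the work surface, if the arm or the gripper's body presses on something with over 40 N, if the wrist force passes 120 N, or if a joint passes its speed limit or range.

ROBOT

A 6-joint arm with a two-finger parallel gripper is mounted at the origin on the work surface. World frame = base frame: x ahead of the robot, y to its left, z up, the work surface at z = 0. Lengths are in m, angles in degrees, forces in N, time in s.
With the tool pointing down it reaches from about 0.325 to 0.775 m from the base axis. Payload 5.5 kg.
Tool frame: the origin (TCP) lies at the centre of the arm's flange, where the gripper is bolted on; the fingertips stand 182 mm ahead of it and the grasp point (between the pads) lies 163 mm ahead of it; z points along the fingers, y is the line along which they close (so a half turn about z gives the same grasp; the last joint's range is limited). The gripper opens to 88 mm and grips with 3 to 60 N. Pads are 20 mm wide; open, the fingers measure 115 mm over their backs; the gripper's body (75 mm by 178 mm) begins 61 mm behind the grasp point.
Start: joints at [73.929, 5.22, 70.514, -0, 104.267, -3.249], TCP at [0.133, 0.585, 0.405] pointing down, gripper open.
Joint ranges: [-164.24, 164.24], [-49.07, 125.15], [9.68, 141.18], [-86.29, 266.29], [3.28, 154.24], [-151.56, 151.56]. Speed limits (degrees/s): [147.25, 147.25, 172.46, 180, 180, 180].

INTERFACE

Orientations are given as [roll, pitch, yaw] about the fixed x, y, z axes, in that order (R = Rz(yaw) Ry(pitch) Rx(roll)).
In Python, from station import r gives the robot as it stands. The module is installed in compiled form; this text tells all that it offers. Calls block until the motion is done:
- r.reach(position, orientation): joint-space move of the TCP to a pose.
- r.servo_line(position, rotation=None, speed=0.15): straight line of the TCP; rotation=None keeps the orientation; speed is the mean speed in m/s.
- r.move_joints(angles): joint-space move.
- r.let_go() and r.grab(squeeze=None): open the fingers fully, or close them until they stop; squeeze is the grip in N (None keeps the last).
- r.wait(seconds).
- r.inverse_kinematics(position, orientation): joint angles nearest the present ones, or None.
- r.sense(): the state.
- r.snapshot(name): name is "scene" or "top" or "wrist"; returns a dict with "frame" (384x512x3 uint8, red, green, blue), "fx", "fy", "cx", "cy" (pixels), "R" (3x3) and "t" (3): a world point X has camera coordinates R X + t. Camera axes: x right, y down, z forward; pixel columns grow to the right and rows downward; lengths in m; the calibration is good to about 2 mm. A picture is of the moment at which its call begins. There is no depth.
A pose or a line that the arm cannot do raises r.IKError and nothing moves.
- r.hand_in(): hands the job in; it is judged then, once.
The state is a dict: "clock": time; "joints": joint angles; "joint_vel": joint speeds; "joint_torque": joint torques, N m; "tcp_pos": TCP position; "orientation": TCP orientation; "contact_force": force on the tool from outside, world axes, zero at the start; "torque": the same for the moment, N m; "opening": finger opening in m; "gripper_force": force on a finger pad.
Only numpy, scipy, OpenCV 4.12 (cv2) and the standard library are available. Lean on these libraries where they do the work, as an engineer would, in place of code of your own. Each camera call takes 0.05 s, during which the arm holds its last target. There are 200 camera calls.

## Working session

There is one attempt and no reset: what is moved stays moved. The work goes in short steps, each a Python script; the robot and the scene stay as the last script left them, time stands still between calls to the robot, and variables do not carry over. Pictures are saved under pics/ and viewed, at most 14 in all, crops included, and the job is handed in when it is done.

```bash
mkdir -p pics
python3 - <<'E'
from station import r
import cv2,numpy as np
for n in("top","scene"):
    s=r.snapshot(n);cv2.imwrite(f"pics/{n}0.png",s["frame"][...,::-1])
    R=np.array(s["R"]);print(n,s["fx"],s["fy"],s["cx"],s["cy"],(-R.T@s["t"]).round(3),R.round(3).tolist())
print(r.sense())
E
```

```text
top 492.8977310516136 492.8977310516136 262.3809711098854 192.38226501270242 [ 0.376 -0.011  1.34 ] [[0.008, -1.0, -0.019], [-0.982, -0.004, -0.188], [0.188, 0.02, -0.982]]
scene 359.2785477873508 359.2785477873508 254.7080665599963 193.79173817988328 [ 1.138 -0.243  0.647] [[0.443, 0.896, -0.02], [0.625, -0.325, -0.709], [-0.642, 0.301, -0.705]]
{'clock': 0.1, 'joints': array([ 7.39305467e+01,  5.25703263e+00,  7.05734747e+01, -9.01897806e-04,
        1.04266721e+02, -3.25022655e+00]), 'joint_vel': array([-0.02285663, -0.12987122, -0.16529944, -0.05867804,  0.00435634,
       -0.00531939]), 'joint_torque': array([ 2.38516070e-03, -4.47858310e+01, -4.07568061e+01,  7.00451620e-02,
        2.84318975e-02, -1.23071250e-04]), 'tcp_pos': array([0.13315866, 0.58508594, 0.40365294]), 'orientation': array([-1.79902878e+02, -4.63950178e-03,  1.67180548e+02]), 'contact_force': array([-0.28818954,  0.23527106, -0.72528864]), 'torque': array([ 0.00984831, -0.01192736,  0.03275328]), 'gripper_force': 0.0, 'opening': 0.08800715809356616}
```

View pics/top0.png

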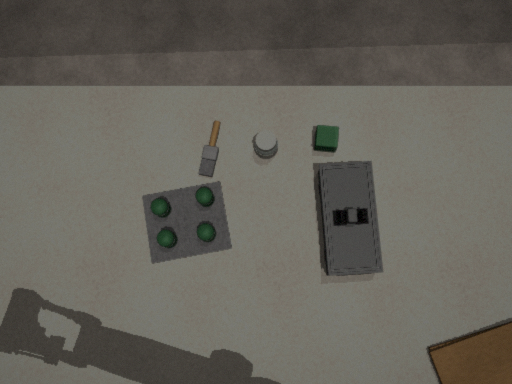

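View pics/scene0.png

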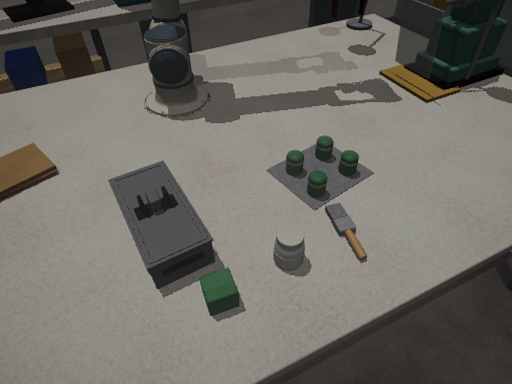

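The top view shows the lid centred near (350,217) with its buttons at (337,217) and (364,216). There are four weights at (161,207), (205,197), (167,239) and (206,232). The brush, jar (265,145) and blank (326,138) are on the far side. The scene view agrees, and the bench on the lid's -y side is free.

```bash
cat > h.py <<'E'
from station import r
import cv2,numpy as np
def snap(n,save=None):
    s=r.snapshot(n)
    if save: cv2.imwrite(f"pics/{save}.png",s["frame"][...,::-1])
    return s
def cast(s,uv,z):
    uv=np.atleast_2d(uv).astype(float);R=np.array(s["R"]);t=np.array(s["t"]).ravel()
    d=np.c_[(uv[:,0]-s["cx"])/s["fx"],(uv[:,1]-s["cy"])/s["fy"],np.ones(len(uv))]@R
    c=-R.T@t
    return (c+d*((z-c[2])/d[:,2])[:,None])[:,:2]
def blobs(m,amin,amax=1e9):
    n,_,st,ce=cv2.connectedComponentsWithStats(m.astype(np.uint8))
    return [(ce[i],st[i]) for i in range(1,n) if amin<st[i,4]<amax]
def green(s):
    f=s["frame"].astype(int);return (f[...,1]>f[...,0]+12)&(f[...,1]>f[...,2]+6)
E
python3 - <<'E'
from h import *
s=snap("top")
print("lid",cast(s,[[350.5,216.5]],.118),"buttons",cast(s,[[337,217],[364,216]],.118).round(3).tolist())
for c,st in blobs(green(s),60): print(c.round(1),st[4],cast(s,[c],.033).round(3))
print("jar,brush",cast(s,[[265,145],[209,150]],.04).round(3).tolist())
x,y=cast(s,[[350.5,216.5]],.118)[0]
r.reach([x-.03,y,.5],[180,0,180])
s=snap("wrist","w1");R=np.array(s["R"]);print(r.sense()["joints"].round(1),(-R.T@s["t"]).round(3),R.round(2).tolist(),s["fx"],s["cx"],s["cy"])
E
```

```text
lid [[ 0.55021955 -0.20643635]] buttons [[0.549, -0.173], [0.552, -0.24]]
[326.5 136.6] 499 [[ 0.784 -0.16 ]]
[203.8 195.4] 221 [[0.618 0.174]]
[158.7 206.3] 218 [[0.587 0.295]]
[205.  231.5] 231 [[0.52  0.168]]
[165.1 237.7] 230 [[0.503 0.274]]
jar,brush [[0.758, 0.009], [0.743, 0.162]]
[ -25.1    1.3   64.8    0.   113.9 -115.1] [ 0.441 -0.206  0.479] [[-0.0, 1.0, 0.0], [0.96, 0.0, 0.29], [0.29, 0.0, -0.96]] 300.5492153501876 256.06155722011925 196.32442055585355
```

View pics/w1.png

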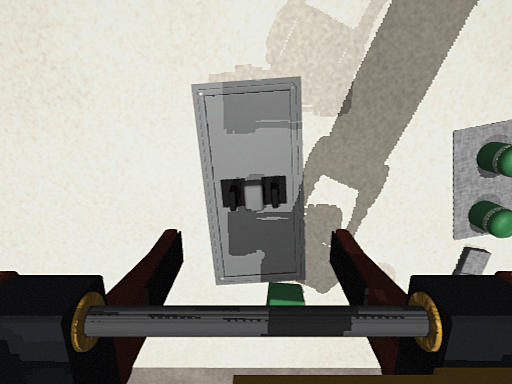

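The wrist view shows the lid with corners near (192,84), (300,77), (304,280) and (217,285). The black buttons are near (233,194) and (274,192), and nothing obstructs the pinch.

Run:
```python
from h import *
s=snap("wrist")
c=cast(s,[[192,84],[300,77],[304,280],[217,285]],.079)
print(c.round(3).tolist(),c.mean(0))
print(np.linalg.norm(np.roll(c,-1,0)-c,axis=1))
for a,b in((0,3),(1,2)): d=c[b]-c[a];print(np.degrees(np.arctan2(d[1],d[0])))
for a,b in((0,1),(3,2)): d=c[b]-c[a];print(np.degrees(np.arctan2(-d[0],d[1])))
g=s["frame"].max(2);m=np.zeros_like(g);m[165:225,208:300]=1
b=blobs((g<45)&(m>0),60);print([(x[0].round(1),x[1]) for x in b])
# closer look
yaw=180+np.degrees(np.arctan2(*(c[2]+c[3]-c[0]-c[1])[::-1]))
p=c.mean(0);print("yaw",yaw)
r.reach([p[0],p[1],.38],[180,0,yaw]);snap("wrist","w2")
print(r.sense()["tcp_pos"],r.sense()["orientation"])
```

```text
[[0.416, -0.286], [0.408, -0.151], [0.696, -0.133], [0.705, -0.266]] [ 0.55602553 -0.20902728]
[0.13487377 0.28862512 0.13297485 0.28927011]
4.067349494896359
3.6913209157918643
3.5132976892824495
3.7859829724509586
[(array([253.7, 191.2]), array([ 221,  176,   65,   35, 1321], dtype=int32))]
yaw 183.87954504934746
[ 0.55595258 -0.20896923  0.38277273] [-1.79904704e+02  1.66627678e-01 -1.76134590e+02]
```

View pics/w2.png

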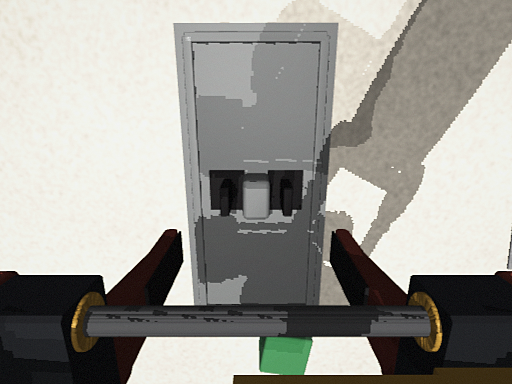

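The lid is square to the hand and the buttons are centred at column 257, with the block top near (256,200), so I'll check the x position and then pinch.

Run:
```python
from h import *
s=snap("wrist")
print(cast(s,[[257,201]],.118), cast(s,[[226,201],[288,201]],.118))
c=cast(s,[[174,24],[338,23]],.079);print(c,c.mean(0)+.145*np.array([np.cos(np.radians(3.8)),np.sin(np.radians(3.8))]))
```

```text
[[ 0.55555437 -0.20896272]] [[ 0.55733998 -0.23535339]
 [ 0.55376921 -0.1825787 ]]
[[ 0.4174526  -0.28795822]
 [ 0.40753655 -0.15111522]] [ 0.55717579 -0.209927  ]
```

```bash
cat >> h.py <<'E'
def st(tag=""):
    q=r.sense();print(tag,"t%.1f"%q["clock"],"tcp",q["tcp_pos"].round(4),"yaw%.2f"%q["orientation"][2],"F",q["contact_force"].round(1),"open%.4f"%q["opening"],"gf%.1f"%q["gripper_force"]);return q
E
python3 - <<'E'
from h import *
s=snap("top")
r.servo_line([.556,-.209,.267],speed=.08);st("down")
r.grab(40);r.wait(.5);st("pinch")
r.servo_line([.556,-.209,.285],speed=.04);st("lift18")
r.servo_line([.556,-.209,.37],speed=.06);st("up");snap("wrist","w3");snap("scene","s3")
print("cand",r.inverse_kinematics([.5,-.43,.22],[180,0,183.9]))
E
```

```text
down t5.6 tcp [ 0.5561 -0.209   0.2677] yaw-176.12 F [-0.4 -0.4 -0.6] open0.0878 gf0.0
pinch t6.9 tcp [ 0.556  -0.209   0.2673] yaw-176.12 F [ 0.4 -0.5  3.9] open0.0428 gf40.0
lift18 t7.5 tcp [ 0.556  -0.209   0.2849] yaw-176.12 F [-0.6 -0.3 -3.8] open0.0428 gf40.0
up t9.1 tcp [ 0.556  -0.209   0.3694] yaw-176.12 F [-0.1 -0.4 -3. ] open0.0428 gf40.0
cand [ -43.65081646   16.55413796   76.55113714    0.           86.8947249
 -137.55081646]
```

View pics/s3.png

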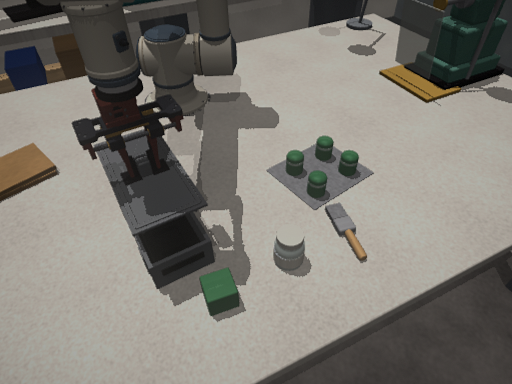

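The lid is off and level in the hand, so I'll set it down on the -y side.

Run:
```python
from h import *
r.servo_line([.54,-.42,.37],speed=.15)
r.servo_line([.54,-.42,.23],speed=.1);st("near")
r.servo_line([.54,-.42,.2155],speed=.02);st("down")
r.let_go();r.wait(.4);st("rel")
r.servo_line([.54,-.42,.37],speed=.2);st()
r.reach([.55,-.1,.45],[180,0,183.9])
snap("top","t4");r.reach([.54,-.209,.45],[180,0,183.9]);snap("wrist","w4")
```

```text
near t12.3 tcp [ 0.5402 -0.4202  0.2311] yaw-176.12 F [ 0.6  0.5 -4.5] open0.0427 gf40.0
down t13.2 tcp [ 0.54   -0.42    0.2155] yaw-176.12 F [ 0.5 -0.8 -4.1] open0.0425 gf40.0
rel t14.4 tcp [ 0.54   -0.42    0.2155] yaw-176.12 F [ 0.5 -0.  -0.2] open0.0876 gf0.0
 t15.3 tcp [ 0.54   -0.42    0.3682] yaw-176.12 F [ 0.3 -0.3 -0.2] open0.0880 gf0.0
```

View pics/w4.png

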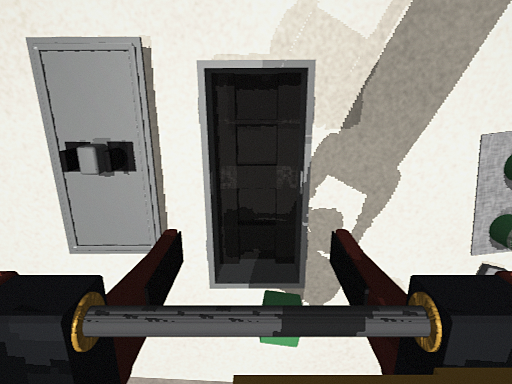

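View pics/t4.png

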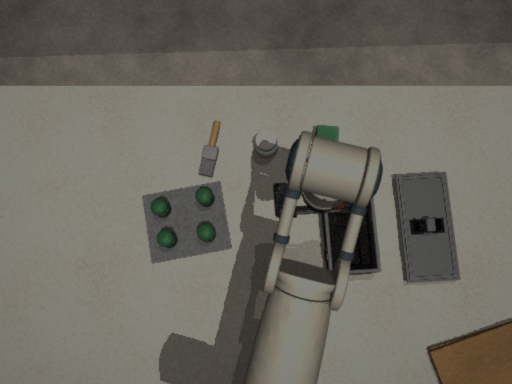

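The wrist view shows the lid flat on the bench, centred near (92,157). The open case has rim corners at (197,61), (315,60), (304,288) and (210,287), and its pockets are empty. The top view still shows all four weights on the mat where they were.

```bash
cat >> h.py <<'E'
def weights(s):
    o=[]
    for c,b in blobs(green(s),100):
        p=cast(s,[c],.031)[0]
        if p[1]>-.05 and p[0]<.72: o.append((p.round(4),int(b[4]),b[:4].tolist()))
    return o
E
python3 - <<'E'
from h import *
s=snap("wrist")
c=cast(s,[[197,61],[315,60],[304,288],[210,287]],.074)
print(c.round(3).tolist(),c.mean(0),np.linalg.norm(np.roll(c,-1,0)-c,axis=1))
d=c[2]+c[3]-c[0]-c[1];print(np.degrees(np.arctan2(d[1],d[0])))
f=s["frame"].max(2);
r.reach([.52,.17,.42],[180,0,183.9]);s=snap("wrist","w5")
for w in weights(s):print(w)
E
```

```text
[[0.419, -0.282], [0.41, -0.154], [0.694, -0.134], [0.701, -0.262]] [ 0.55587441 -0.20802788] [0.12803056 0.28497882 0.12782698 0.28228047]
4.082673646371266
(array([0.5013, 0.2738]), 1472, [318, 141, 47, 43])
(array([0.5193, 0.1668]), 1301, [236, 148, 38, 44])
(array([0.5796, 0.294 ]), 1060, [325, 202, 45, 44])
(array([0.6163, 0.1735]), 1286, [237, 218, 36, 47])
```

View pics/w5.png

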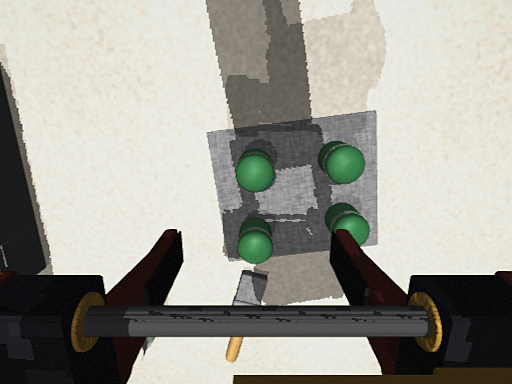

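Four weights are visible on the mat at (255,170), (343,161), (255,240) and (348,226), all upright. I'll pick the first, re-measuring from a closer hover.

```bash
cat >> h.py <<'E'
C=np.array([.556,-.2085]);YAW=183.9;A=np.radians(3.9);AX=np.array([np.cos(A),np.sin(A)])
def pick(p):
    r.reach([p[0]-.01,p[1],.38],[180,0,YAW])
    ws=weights(snap("wrist"));w=min(ws,key=lambda w:np.hypot(*(w[0]-p)));print("refined",w)
    if np.hypot(*(w[0]-p))>.05: return False
    p=w[0]
    r.servo_line([*p,.30],speed=.2);r.servo_line([*p,.2075],speed=.08);st("at")
    r.grab(18);r.wait(.2);q=st("grab")
    if abs(q["opening"]-.046)>.006:return False
    r.servo_line([*p,.33],speed=.15);st("lift");return True
def place(dx):
    p=C+dx*AX
    r.servo_line([*p,.33],speed=.25);r.servo_line([*p,.232],speed=.1);st("pre")
    r.servo_line([*p,.211],speed=.03);st("down")
    r.let_go();r.wait(.2);st("rel")
    r.servo_line([*p,.35],speed=.15);st("out")
E
python3 - <<'E'
from h import *
if pick(np.array([.519,.167])): place(.044)
p=C-.02*AX;r.reach([*p,.40],[180,0,YAW]);snap("wrist","w6")
E
```

```text
refined (array([0.5197, 0.1668]), 1656, [236, 164, 43, 50])
at t20.9 tcp [0.5199 0.1669 0.2083] yaw-176.10 F [ 0.3 -0.  -0. ] open0.0881 gf0.0
grab t21.8 tcp [0.5197 0.1668 0.2075] yaw-176.10 F [1.  1.2 0.6] open0.0459 gf18.0
lift t22.8 tcp [0.5195 0.1668 0.3285] yaw-176.10 F [ 0.   0.5 -2.1] open0.0458 gf18.0
pre t25.6 tcp [ 0.6002 -0.2056  0.2331] yaw-176.10 F [-0.2  0.2 -2.1] open0.0461 gf18.0
down t26.4 tcp [ 0.5999 -0.2055  0.211 ] yaw-176.10 F [ 0.5 -0.5 -1.6] open0.0459 gf18.0
rel t27.5 tcp [ 0.5999 -0.2055  0.211 ] yaw-176.10 F [ 0.4 -1.1 -0. ] open0.0879 gf0.0
out t28.5 tcp [ 0.5998 -0.2055  0.3485] yaw-176.10 F [ 0.2  0.  -0.1] open0.0880 gf0.0
```

View pics/w6.png

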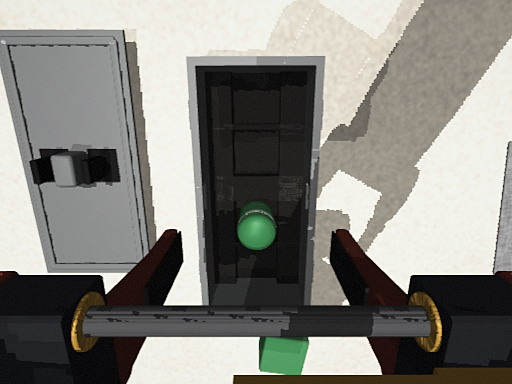

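The first weight stands upright in pocket 3 at (256,228), and the fingers opened without load. I'll do the rest, re-detecting from over the mat each time.

Run:
```python
from h import *
s=snap("wrist")
for c,b in blobs(green(s),100):
    d=cast(s,[c],.036)[0]-C;print("case frame",(d@AX).round(4),(d@[-AX[1],AX[0]]).round(4),b[4])
for dx in(.106,-.044,-.106):
    r.reach([.52,.2,.43],[180,0,YAW])
    ws=[w for w in weights(snap("wrist")) if w[1]>500];print(dx,ws)
    if not ws: break
    if not pick(min(ws,key=lambda w:w[0][0])[0]): print("PICK FAIL");break
    place(dx)
p=C-.02*AX;r.reach([*p,.42],[180,0,YAW]);s=snap("wrist","w7")
for c,b in blobs(green(s),100):
    d=cast(s,[c],.036)[0]-C;print("case frame",(d@AX).round(4),(d@[-AX[1],AX[0]]).round(4),b[4])
snap("scene","s7")
```

```text
case frame 0.0433 -0.0005 1519
case frame 0.2389 0.0369 1757
0.106 [(array([0.5015, 0.2734]), 1319, [295, 138, 42, 43]), (array([0.5843, 0.2918]), 1186, [303, 199, 41, 45]), (array([0.6163, 0.1731]), 1218, [215, 214, 35, 46])]
refined (array([0.5025, 0.2717]), 1635, [234, 163, 42, 50])
at t33.0 tcp [0.5027 0.2718 0.2083] yaw-176.10 F [-0.6 -0.2  0.3] open0.0880 gf0.0
grab t33.9 tcp [0.5025 0.2717 0.2075] yaw-176.10 F [-0.3  0.1  0.5] open0.0453 gf18.0
lift t34.9 tcp [0.5024 0.2716 0.3285] yaw-176.10 F [-0.8  0.1 -2.3] open0.0456 gf18.0
pre t38.2 tcp [ 0.662  -0.2014  0.2332] yaw-176.10 F [-0.6 -0.7 -2.1] open0.0456 gf18.0
down t39.0 tcp [ 0.6618 -0.2013  0.211 ] yaw-176.10 F [-0.4  0.3 -2.7] open0.0457 gf18.0
rel t40.0 tcp [ 0.6618 -0.2013  0.211 ] yaw-176.10 F [-0.7  0.2 -0.3] open0.0880 gf0.0
out t41.1 tcp [ 0.6617 -0.2013  0.3484] yaw-176.10 F [-0.2 -0.3 -1.1] open0.0881 gf0.0
-0.044 [(array([0.5842, 0.2918]), 1187, [303, 199, 41, 45]), (array([0.6162, 0.1731]), 1228, [215, 214, 35, 46])]
refined (array([0.5859, 0.2922]), 1659, [236, 164, 43, 50])
at t45.2 tcp [0.5861 0.2923 0.208
[... 751 characters left out ...]
 0.6] open0.0876 gf0.0
grab t58.3 tcp [0.6161 0.1736 0.2075] yaw-176.10 F [-0.7  0.7  1.1] open0.0456 gf18.0
lift t59.2 tcp [0.616  0.1736 0.3284] yaw-176.10 F [-0.5 -0.2 -2.6] open0.0457 gf18.0
pre t62.2 tcp [ 0.4505 -0.2159  0.233 ] yaw-176.10 F [-0.6  0.1 -3.1] open0.0458 gf18.0
down t63.1 tcp [ 0.4503 -0.2157  0.211 ] yaw-176.10 F [-0.  -0.3 -2.9] open0.0459 gf18.0
rel t64.1 tcp [ 0.4502 -0.2157  0.211 ] yaw-176.10 F [-0.4  0.4 -0.2] open0.0878 gf0.0
out t65.1 tcp [ 0.4501 -0.2157  0.3487] yaw-176.10 F [-1.   1.2 -0.1] open0.0875 gf0.0
case frame -0.1085 -0.0004 1487
case frame -0.0397 0.0021 1364
case frame 0.0497 -0.0005 1638
case frame 0.1139 -0.0004 1000
case frame 0.2477 0.0366 1222
```

View pics/w7.png

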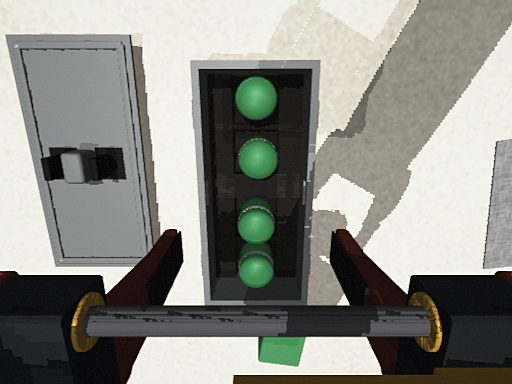

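View pics/s7.png

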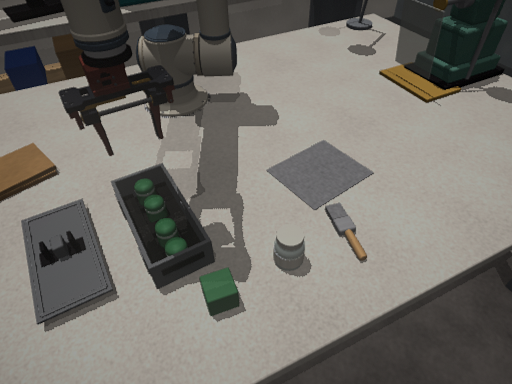

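All four weights are upright in their pockets at (256,98), (258,158), (256,222) and (256,268), and the mat is empty. The lid is where I left it, so I'll re-pinch it at the same tool pose and seat it at the pose where it was unclipped.

Run:
```python
from h import *
r.reach([.54,-.42,.37],[180,0,183.88])
r.servo_line([.54,-.42,.2155],speed=.1);st("down")
r.grab(40);r.wait(.5);st("pinch")
r.servo_line([.54,-.42,.37],speed=.1);st("up")
r.servo_line([.556,-.209,.37],speed=.12);r.wait(.3);st("over")
snap("scene","s8")
for z in(.30,.29,.28,.272,.2675):
    r.servo_line([.556,-.209,z],speed=.02);q=st(z)
    if q["contact_force"][2]>15: print("CONTACT");break
```

```text
down t68.3 tcp [ 0.5402 -0.4201  0.2165] yaw-176.12 F [ 0.3 -0.3 -0.7] open0.0875 gf0.0
pinch t69.6 tcp [ 0.54   -0.42    0.2157] yaw-176.12 F [-1.2  1.1  2.9] open0.0426 gf40.0
up t71.3 tcp [ 0.54   -0.42    0.3689] yaw-176.12 F [-0.2 -0.1 -3.4] open0.0429 gf40.0
over t73.5 tcp [ 0.556  -0.2092  0.37  ] yaw-176.14 F [ 0.1 -0.1 -4. ] open0.0427 gf40.0
0.3 t77.2 tcp [ 0.556  -0.209   0.3001] yaw-176.12 F [-0.9 -0.4 -4. ] open0.0426 gf40.0
0.29 t77.8 tcp [ 0.556 -0.209  0.29 ] yaw-176.12 F [ 0.2 -0.3 -3.5] open0.0427 gf40.0
0.28 t78.5 tcp [ 0.556 -0.209  0.28 ] yaw-176.12 F [-0.3  0.7 -4.6] open0.0424 gf40.0
0.272 t79.0 tcp [ 0.556  -0.209   0.2718] yaw-176.12 F [-0.2  0.7 -3.4] open0.0427 gf40.0
0.2675 t79.4 tcp [ 0.5561 -0.2091  0.2681] yaw-176.12 F [ 0.2 -0.1  0.2] open0.0427 gf40.0
```

```bash
python3 - <<'E'
from h import *
r.wait(.3);q=st()
r.servo_line([.556,-.209,.2668],speed=.01);st("press")
r.let_go();r.wait(.5);st("rel")
r.servo_line([.556,-.209,.38],speed=.15);r.wait(.3);s=snap("wrist","w9")
r.reach([.35,.1,.45],[180,0,180]);snap("scene","s9");st()
f=snap("top")
E
python3 -c "
import cv2,numpy as np
a=cv2.imread('pics/w9.png');b=cv2.imread('pics/s9.png')[130:310,80:260];c=cv2.imread('pics/scene0.png')[130:310,80:260]
b=cv2.resize(np.hstack([c,b]),None,fx=2.2,fy=2.2,interpolation=2)
cv2.imwrite('pics/w9s.png',b)"
```

```text
t79.7 tcp [ 0.5561 -0.2091  0.2681] yaw-176.12 F [1.1 0.5 1.5] open0.0425 gf40.0
press t80.0 tcp [ 0.5561 -0.209   0.268 ] yaw-176.12 F [-1.3  0.7  5.6] open0.0428 gf40.0
rel t81.3 tcp [ 0.556  -0.209   0.2668] yaw-176.12 F [-0.2  0.3 -0.6] open0.0877 gf0.0
 t84.0 tcp [0.3507 0.0996 0.4496] yaw179.94 F [-0.3  0.3  0.2] open0.0881 gf0.0
```

View pics/w9.png

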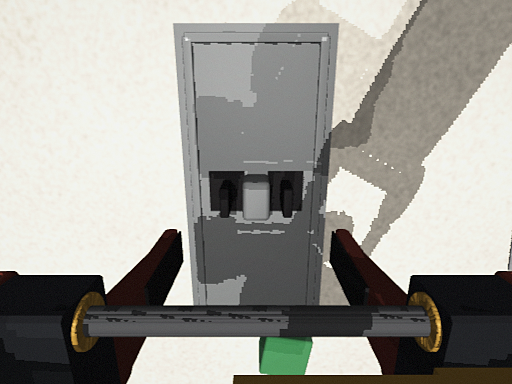

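View pics/w9s.png

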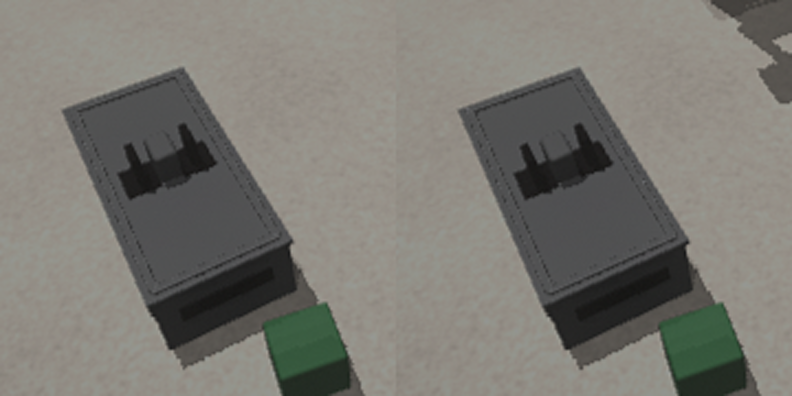

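The before and after crops match: the lid lies flat, and the buttons are back out at columns 226 and 288, where they were at the start. The blank hasn't moved either.

```bash
python3 -c "
from station import r
print(r.hand_in())"
```

```text
the job is handed in; nothing more can be done
None
```

The job is handed in: all four paperweights stand in their own pockets, the lid is clipped back on flat with both catches out, and the jar, blank and brush were never touched; the hand-in returned no verdict.

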